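# Fit the linch pin on the wire reel stand

### The arm

A 6-joint arm with a two-finger parallel gripper is mounted at the origin on the work surface. World frame = base frame: x ahead of the robot, y to its left, z up, the work surface at z = 0. Lengths are in m, angles in rad, forces in N, time in s.
With the tool pointing down it reaches from about 0.35 to 0.775 m from the base axis. Payload 7.3 kg.
Tool frame: the origin (TCP) lies midway between the tips of the shut fingers; the grasp point (between the pads) lies grasp_offset behind it (grasp_offset is the distance from the TCP to the grasp point, in m); z points along the fingers, y is the line along which they close (so a half turn about z gives the same grasp; the last joint's range is limited). The gripper opens to 92 mm and grips with 3 to 60 N. Pads are 19 mm wide; open, the fingers measure 130 mm over their backs; the gripper's body (75 mm by 190 mm) begins 47 mm behind the grasp point.
Start: joints at [-1.414, 0.342, 1.524, -0, 1.275, -0.146], TCP at [0.157, -0.501, 0.198] pointing down, gripper open.
Joint ranges: [-2.53, 2.53], [-0.77, 2.02], [0.04, 2.7], [-1, 4.14], [0.28, 2.66], [-3.11, 3.11]. Speed limits (rad/s): [2.57, 2.57, 3.14, 3.14, 3.14, 3.14].

### API

Orientations are given as [roll, pitch, yaw] about the fixed x, y, z axes, in that order (R = Rz(yaw) Ry(pitch) Rx(roll)).
In Python, from cell import * gives the robot as it stands.
- The arm moves only by the tool step_arm, never from a script. Its argument "plan" is a list of rows, each a list of 5 numbers: the closure, from -1 (fully open) to 1 (shut), then the shift along the tool's x, y, z in m, then the turn about the tool's z in rad. In form: [[hand, x, y, z, twist], ...]. A call has 1 to 20 rows; each row is the pose to reach, as a shift and turn from the pose commanded when the call began, along the tool's axes at that moment; what a row does not reach only later rows make up. A row lasts 1/8 s, in which the tool goes at most 62.5 mm and 10.7 degrees, less where a joint would pass 70% of its speed; a pose out of reach is approached as far as the arm can. A call with a gripper value outside its range is refused whole. The fingers move at their own pace and stop on an object; "grip_force" is the grip in N (left out, the last holds). Time passes only in rows, so rows that repeat a pose let the fingers close. It gives the time, the measured TCP pose, the force, the opening and the grip force at its end, in the units of the state.
- observe(): the state, without advancing time (a new reading comes with each control period).
- read_camera(name): name is "side" or "top"; returns a dict with "img" (384x512x3 uint8, red, green, blue), "range_z" (384x512 float32, m along the optical axis (not along the pixel's ray), 0 where there is no reading), "fx", "fy", "cx", "cy" (pixels), "R" (3x3) and "t" (3): a world point X has camera coordinates R X + t. Camera axes: x right, y down, z forward; pixel columns grow to the right and rows downward; lengths in m; the calibration is good to about 2 mm. A picture is of the moment at which its call begins.
- hand_in(): hands the job in; it is judged then, once.
The state is a dict: "time": time; "qpos": joint angles; "qvel": joint speeds; "joint_efforts": joint torques, N m; "tool_pos": TCP position; "tool_rot": TCP orientation; "contact_force": force on the tool from outside, world axes, zero at the start; "torque": the same for the moment, N m; "opening": finger opening in m; "grip_force": force on a finger pad.
Only numpy, scipy, OpenCV 4.12 (cv2) and the standard library are available. Lean on these libraries where they do the work, as an engineer would, in place of code of your own. Each camera call takes 0.05 s, during which the arm holds its last target. There are 200 camera calls.

### The job

Lock the copper wire reel on its bench stand with the yellow-headed linch pin from the orange block: ease the sprung brass washer back with the shank, push the pin down through the cross hole until its head sits fully home on the flat of the shaft, loop on the free-end side, then swing the loop down over the shaft's end so that it snaps shut, and let go. Work by feel and never press on the stand with more than 30 newtons. Leave the spare reel, the jar and the screwdriver where they are.

Things in the scene. Friction and masses are not known exactly. Their poses are not given: they have to be found in the camera images.
- hole_mark (a point): where the cross hole's upper mouth should be, 94 mm above the bench. z up, x along the shaft to its free end, y across. The shaft is clamped by hand, so the hole lies up to 6.5 mm from here along x, either way: feel for it. Vertical, 9.2 mm wide, 18 mm deep, right through. The level flat round it is 19 mm wide and runs 20 mm past it to the free end. Reel flange 30 mm the other way, 36 mm higher.
- washer (a joint): travel (m) of the sprung dished brass washer, 36 mm across, its rim standing 4 to 9 mm above the flat. At 0 its rim is 4 mm past hole_mark towards the free end and hides part of the hole; it grows as it is pressed back to the reel (0.32 N per mm, springs back). The 8 mm shank needs it 1 to 15 mm back.
- pin_head (a point): point in the linch pin's flat yellow head, 20 mm above its shoulder. z up along the pin, x the way the open loop sticks out, y across. Head 8 mm thick (x; bevelled to 6 at the foot), 17 mm wide (y), 30 mm tall (10 mm above this point). Grip it across y, fingertips at least 9 mm above the shoulder to clear the loop. Shank below: 8 mm round, 40 mm long, last 5 mm tapered to 6 mm; about 70 g.
- pin_shoulder (a point): underside of the pin's head, on the pin's axis; axes as pin_head. It starts on top of the orange block, 48 mm above the bench, shank in the block's middle hole. Home means that it lies on the flat, at the mouth of the cross hole.
- loop (a joint): angle (rad) of the pin's wire loop, 4 mm wire, 42 mm long, 44 mm wide, about a hinge along the pin's y, 6 mm above the shoulder. 1.5: open, standing out level to the pin's +x. 0: shut, hanging down along the shank with the shaft inside it. Sprung over centre: from open it resists with about 2 N at its far end, and below 0.7 it snaps shut by itself.
- loop_far (a point): middle of the far end of the wire loop, on the wire's centre line, 42 mm from the hinge.
- stand: reel stand, bolted down: grey steel base plate (15 mm beyond the hole on the free-end side, 120 mm on the other, 110 mm wide) and bracket with the shaft; origin on the bench below the cross hole, same axes.
- block: orange block, 44 by 94 by 48 mm high, fixed; origin under its centre, straight below the pin; long side along its y.
- spare_reel: bystander: black reel of dark red wire standing on its flange, 68 mm in diameter, 50 mm high, origin under its centre.
- jar: bystander: jar with a blue cap, 54 mm in diameter, 70 mm high, origin under its centre.
- screwdriver: bystander: screwdriver with a red handle lying on the bench, origin under its middle.
There are look-alikes about, which are no part of the job. Of the things shaped like the part that bears pin_head, the bare steel one is meant.

How it is judged:
By the outcome, as a careful person would: the job done as asked, in the order asked, and still so for the second after the job is handed in, with the robot touching nothing.
It also fails if it takes over 64 s, if anything falls off the work surface, if the arm or the gripper's body presses on something with over 40 N, if the wrist force passes 120 N, or if a joint passes its speed limit or range.

## Working session

There is one attempt and no reset: what is moved stays moved. The work goes in short steps, Python scripts to look and compute and a tool call to move; the robot and the scene stay as the last step left them, time stands still between calls to the robot, and variables do not carry over. Pictures are saved under pics/ and viewed, at most 10 in all, crops included, and the job is handed in when it is done.

Besides the shell and the picture viewer there is one more tool, called after "Call:" as a command line: name --pt "numbers of a row" for each row, then --argument value for the rest. step_arm: Moves the arm, as the interface text tells. Its arguments: {"type":"object","properties":{"plan":{"type":"array","items":{"type":"array","items":{"type":"number"}}},"grip_force":{"type":"number"}},"required":["plan"]}

```bash
mkdir -p pics; ls; cat > h.py <<'E'
from cell import *
import numpy as np, cv2
def ray(c,u,v):
    d=c["R"].T@np.array([(u-c["cx"])/c["fx"],(v-c["cy"])/c["fy"],1]); o=-c["R"].T@c["t"]; return o,d
def onz(c,u,v,z):
    o,d=ray(c,u,v); return o+d*(z-o[2])/d[2]
def cloud(c):
    v,u=np.mgrid[0:384,0:512]; Z=c["range_z"]
    P=np.stack([(u-c["cx"])/c["fx"]*Z,(v-c["cy"])/c["fy"]*Z,Z],-1)
    return (P-c["t"])@c["R"]
def proj(c,X):
    p=c["R"]@np.array(X)+c["t"]; return p[:2]/p[2]*[c["fx"],c["fy"]]+[c["cx"],c["cy"]]
E
python3 - <<'E'
from h import *
a=read_camera("top");b=read_camera("side")
np.savez("c0.npz",**{k+n:v for n,c in(("t",a),("s",b)) for k,v in c.items()})
for n,c in(("t",a),("s",b)):
    cv2.imwrite(f"pics/{n}0.png",cv2.resize(c["img"][:,:,::-1],(768,576)))
    print(c["fx"],c["cx"],c["cy"],c["R"].round(3).tolist(),(-c["R"].T@c["t"]).round(3))
s=observe();print({k:np.round(v,3).tolist() for k,v in s.items()}, grasp_offset if 'grasp_offset' in globals() else dir())
E
```

```text
pics
396.3663270348157 258.0529242875346 186.44696035257326 [[0.017, -1.0, 0.018], [-0.993, -0.019, -0.115], [0.115, -0.016, -0.993]] [ 0.442 -0.087  1.034]
408.2462373210453 258.21728451172 193.03372338293389 [[0.888, -0.459, -0.019], [-0.279, -0.507, -0.815], [0.364, 0.73, -0.578]] [ 0.25  -0.684  0.553]
{'time': 0.1, 'qpos': [-1.414, 0.343, 1.525, -0.0, 1.275, -0.146], 'qvel': [0.001, -0.002, -0.003, 0.0, 0.002, 0.001], 'joint_efforts': [0.001, -43.2, -24.47, 0.072, 0.053, -0.0], 'tool_pos': [0.157, -0.501, 0.197], 'tool_rot': [-3.14, -0.0, 0.303], 'contact_force': [-0.117, 0.459, 0.099], 'torque': [0.026, 0.017, -0.031], 'grip_force': 0.0, 'opening': 0.092} 0.0188
```

View pics/t0.png

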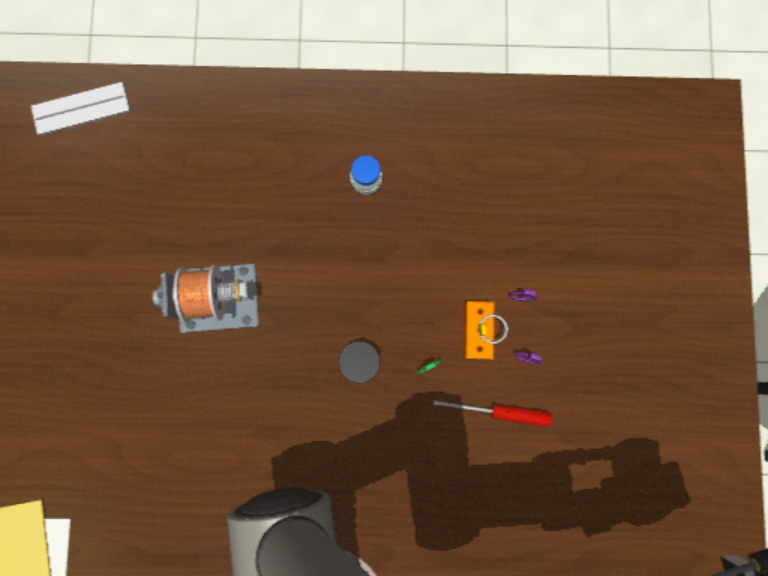

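View pics/s0.png

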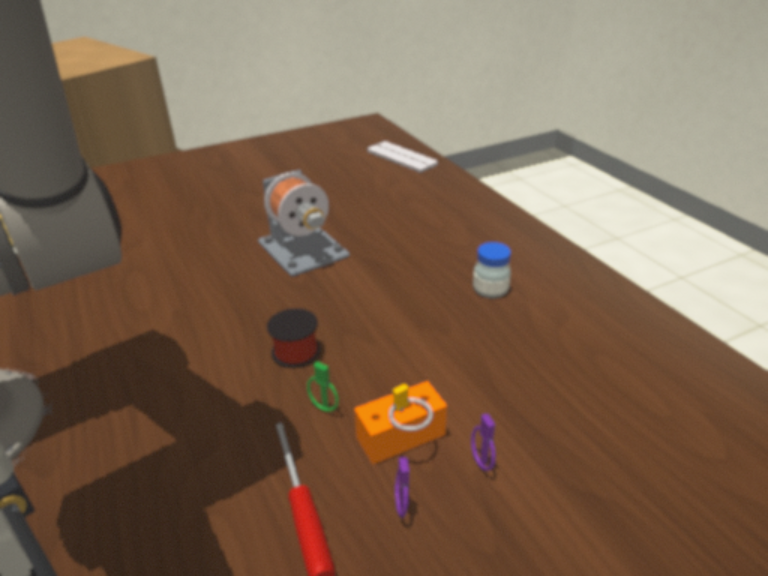

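The top view (768 px scale) shows four pin-like things: the yellow-headed bare steel pin in the orange block (483,329), a green one (428,366), and two purple ones (522,295) and (528,357). I choose the yellow one. The stand is at (218,295), with its free end to the right (-y).

```bash
python3 - <<'E'
from h import *
d=np.load("c0.npz",allow_pickle=True)
T={k[:-1]:d[k] for k in d if k[-1]=='t'};S={k[:-1]:d[k] for k in d if k[-1]=='s'}
def crop(c,u,v,w,h,s): return cv2.resize(c["img"][v:v+h,u:u+w,::-1],(w*s,h*s),interpolation=cv2.INTER_CUBIC)
A=crop(T,95,165,90,64,4);B=crop(T,300,190,90,64,4);C=crop(S,165,105,90,84,4)[:336];D=crop(S,225,245,90,84,4)
cv2.imwrite("pics/crop.png",np.vstack([np.hstack([A,B]),np.hstack([C,D])]))
for n,c in(("T",T),("S",S)):
    hsv=cv2.cvtColor(c["img"],cv2.COLOR_RGB2HSV);P=cloud(c)
    for nm,lo,hi in(("orange",(8,200,150),(19,255,255)),("yellow",(22,150,120),(32,255,255))):
        m=cv2.inRange(hsv,lo,hi); m[:, :200 if nm=='yellow' else 230]=0
        m[:,330 if n=='S' else 400:]=0
        k,l,st,ce=cv2.connectedComponentsWithStats(m); i=1+np.argmax(st[1:,4])
        q=P[(l==i)&(c["range_z"]>0)]; print(n,nm,st[i],ce[i],q.mean(0).round(4),np.percentile(q,[2,50,98],axis=0).round(4).tolist())
        if nm=='orange' and n=='T':
            t=q[abs(q[:,2]-.048)<.006]; r=cv2.minAreaRect((t[:,:2]*1000).astype(np.float32)); print("block rect",r)
        if n=='T' and nm=='yellow': print("head top",onz(c,*ce[i],.078))
# stand region cloud from top camera
P=cloud(T); m=np.zeros((384,512),bool); m[165:229,95:185]=1; q=P[m&(T["range_z"]>0)]
for lo,hi in((.0,.003),(.003,.02),(.085,.1),(.1,.125),(.125,.14)):
    t=q[(q[:,2]>lo)&(q[:,2]<hi)]; print(lo,len(t), t.min(0).round(4) if len(t) else 0,t.max(0).round(4) if len(t) else 0)
t=q[(q[:,2]>.003)&(q[:,2]<.02)]; r=cv2.minAreaRect((t[:,:2]*1000).astype(np.float32)); print("plate",r,cv2.boxPoints(r),np.median(t[:,2]))
E
```

```text
T orange [310 201  20  39 527] [318.10815939 219.83681214] [ 0.476  -0.2543  0.0469] [[0.431, -0.2811, 0.0298], [0.4729, -0.2515, 0.048], [0.523, -0.2366, 0.0517]]
block rect ((476.98846435546875, -258.99560546875), (44.69269561767578, 93.2776107788086), 88.9461441040039)
T yellow [319 216   5   7  27] [321.37037037 219.14814815] [ 0.4768 -0.2576  0.074 ] [[0.4698, -0.2609, 0.0497], [0.4769, -0.2567, 0.0772], [0.4843, -0.2552, 0.0813]]
head top [ 0.47665252 -0.25692216  0.078     ]
S orange [ 236  254   62   54 1493] [263.74212994 281.85465506] [ 0.4674 -0.2625  0.0332] [[0.429, -0.2798, -0.0], [0.4564, -0.2717, 0.0387], [0.5233, -0.1907, 0.0496]]
S yellow [262 256  10  16  80] [266.725 262.6  ] [ 0.4758 -0.257   0.069 ] [[0.468, -0.2627, 0.0005], [0.4744, -0.2606, 0.074], [0.5129, -0.1837, 0.0789]]
0.0 1320 [0.4464 0.0855 0.    ] [0.6151 0.3244 0.003 ]
0.003 1159 [0.4466 0.088  0.003 ] [0.6129 0.323  0.0171]
0.085 412 [0.4778 0.1191 0.0851] [0.5715 0.2665 0.0999]
0.1 991 [0.4795 0.1321 0.1001] [0.5674 0.2614 0.1249]
0.125 76 [0.5032 0.1641 0.1251] [0.5456 0.2228 0.1321]
plate ((529.8263549804688, 205.37664794921875), (165.62103271484375, 230.23448181152344), 1.8616054058074951) [[443.31992  317.743   ]
 [450.79916   87.630035]
 [616.33276   93.010284]
 [608.8535   323.12326 ]] 0.00761775868436371
```

View pics/crop.png

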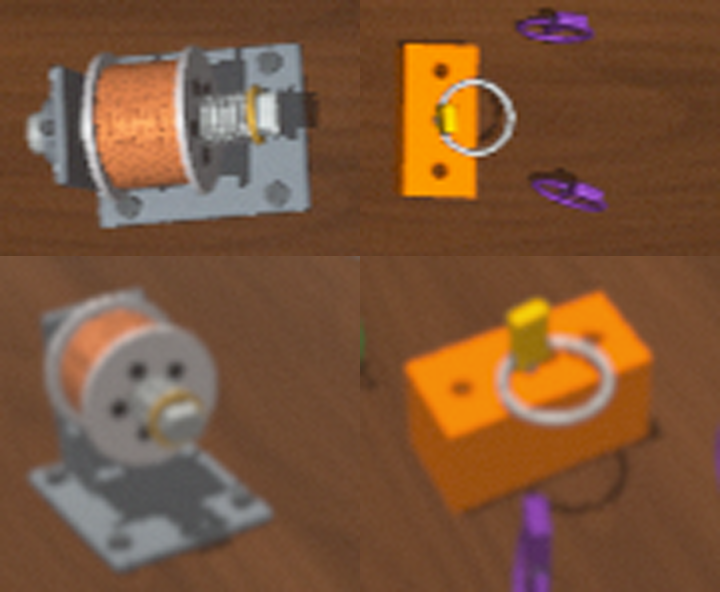

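The crop confirms the choice: a bare steel ring loop with a yellow head in the block's middle hole, loop sticking out to -y. The stand's washer (gold) sits at crop (255,112), and the shaft stub ends near (278,108).

```bash
python3 - <<'E'
from h import *
d=np.load("c0.npz",allow_pickle=True)
T={k[:-1]:d[k] for k in d if k[-1]=='t'};S={k[:-1]:d[k] for k in d if k[-1]=='s'}
P=cloud(T);hsv=cv2.cvtColor(T["img"],cv2.COLOR_RGB2HSV)
m=((hsv[...,1]<70)&(P[...,2]<.03)&(P[...,2]>.002)&(T["range_z"]>0)); m[:165]=0;m[229:]=0;m[:,:95]=0;m[:,185:]=0
mm=cv2.morphologyEx(m.astype(np.uint8),cv2.MORPH_OPEN,np.ones((2,2)))
zp=np.median(P[m][:,2]);print("plate z",zp,m.sum())
v,u=np.nonzero(mm); X=np.array([onz(T,a,b,zp)[:2]*1000 for a,b in zip(u,v)],np.float32)
r=cv2.minAreaRect(X);print(r,cv2.boxPoints(r).round(1).tolist())
# free-end edge fit: subpixel per row using saturation threshold
E=[]
for row in range(180,214):
    s=hsv[row,150:182,1].astype(float)
    k=np.nonzero((s[:-1]<80)&(s[1:]>=80))[0]
    k=[x for x in k if m[row,150+x-2:150+x+1].any()]
    if k: k=k[-1];E.append(onz(T,150+k+(80-s[k])/(s[k+1]-s[k]),row,zp)[:2])
E=np.array(E);l=cv2.fitLine((E*1000).astype(np.float32),cv2.DIST_HUBER,0,.01,.01).ravel();print("edge",len(E),l)
# side view: plate edges too, shaft region listing
print("top shaft rows: V,S,z")
for row in range(186,199):print(row,[f"{hsv[row,c,2]}/{hsv[row,c,1]}/{P[row,c,2]*1000:.0f}" for c in range(154,176)])
for p in ((0.0,0),):pass
E
```

```text
plate z 0.00803372201917678 983
((522.7198486328125, 184.74423217773438), (109.19589233398438, 133.79058837890625), 5.954674243927002) [[461.5, 245.60000610351562], [475.3999938964844, 112.5], [584.0, 123.9000015258789], [570.0999755859375, 256.8999938964844]]
edge 34 [9.94820356e-01 1.01648934e-01 5.37809326e+02 1.21036606e+02]
top shaft rows: V,S,z
186 ['82/9/7', '82/3/6', '123/19/10', '139/4/8', '123/81/6', '119/49/89', '141/9/6', '156/26/9', '159/27/8', '162/27/5', '160/27/8', '155/25/4', '156/25/6', '129/22/7', '126/22/7', '146/24/7', '100/8/4', '93/134/-0', '111/159/-0', '110/155/0', '112/150/-0', '112/150/1']
187 ['89/3/5', '89/6/7', '127/26/8', '159/82/9', '144/170/97', '107/126/91', '100/56/78', '89/11/5', '130/20/10', '161/27/9', '131/23/6', '123/23/9', '129/20/8', '81/6/10', '125/22/5', '151/29/9', '105/15/8', '92/119/2', '116/147/-3', '114/163/-3', '113/162/1', '112/162/1']
188 ['123/2/92', '117/0/94', '140/93/90', '177/141/96', '141/159/98', '112/73/86', '143/32/79', '154/10/89', '169/11/89', '162/9/88', '103/10/90', '81/13/6', '77/3/8', '80/6/9', '85/12/8', '83/9/10', '
[... 2115 characters left out ...]
94', '150/7/93', '78/10/82', '79/3/9', '81/22/11', '83/6/9', '85/15/12', '79/10/8', '73/45/4', '65/133/-3', '66/135/4', '90/142/-1', '110/146/-4']
197 ['134/2/92', '174/6/97', '178/7/96', '198/102/95', '195/162/101', '150/75/93', '145/5/92', '163/6/91', '178/7/95', '206/5/91', '177/6/91', '78/16/87', '84/12/7', '82/12/11', '84/12/5', '123/23/5', '138/26/10', '103/40/6', '101/146/2', '105/138/-0', '99/152/0', '102/143/2']
198 ['146/7/91', '144/4/94', '154/5/90', '194/50/95', '177/169/96', '137/99/98', '112/7/88', '121/8/90', '136/9/88', '154/13/87', '125/8/84', '88/14/83', '89/17/9', '81/13/8', '85/12/7', '125/20/11', '139/31/9', '96/32/7', '99/152/5', '102/148/0', '103/149/-6', '100/153/-1']
```

```bash
cat >> h.py <<'E'
ex=np.array([.103,-.9947]);ey=np.array([.9947,.103]);H0=np.array([.5282,.1342])
def st(X): return (np.array([(X[:2]-H0)@ex,(X[:2]-H0)@ey])*1000).round(1)
def mv(x,y,z,yaw,c=None):
    s=observe();p=s["tool_pos"];w=s["tool_rot"][2] 
    d=np.array([x,y,z])-p; a=[np.cos(w),np.sin(w),0];b=[np.sin(w),-np.cos(w),0]
    print("shift",(d@a).round(4),(d@b).round(4),(-d[2]).round(4),"twist",round(w-yaw,4),"t",round(s["time"],2))
E
python3 - <<'E'
from h import *
d=np.load("c0.npz",allow_pickle=True)
T={k[:-1]:d[k] for k in d if k[-1]=='t'};S={k[:-1]:d[k] for k in d if k[-1]=='s'}
for n,c,r,z in (("stub end",164.0,192.5,.094),("stub end2",164.6,192.5,.094),("stub start",159.5,192.5,.094),("rim edge",158.6,192,.103),("flat y-",162,196.6,.094),("flat y+",162,188.4,.094)):
    X=onz(T,c,r,z);print(n,X.round(4),st(X))
G=S["img"];print("side proj of hole mark",proj(S,[*H0,.094]),"free end",proj(S,[*(H0+.02*ex),.094]),"T",proj(T,[*H0,.094]))
# plate in side view: corners from mask
P=cloud(S);h=cv2.cvtColor(G,cv2.COLOR_RGB2HSV);m=(h[...,1]<70)&(P[...,2]>.003)&(P[...,2]<.02)&(S["range_z"]>0);m[:120]=0;m[190:]=0;m[:,:165]=0;m[:,240:]=0
v,u=np.nonzero(m);X=np.array([onz(S,a,b,.008)[:2]*1000 for a,b in zip(u,v)],np.float32)
r=cv2.minAreaRect(X);print(r,cv2.boxPoints(r).round(0).tolist()); q=np.array([st(x/1000) for x in X]);print(np.percentile(q,[1,50,99],axis=0))
s=S["range_z"];q=P[120:160,190:225].reshape(-1,3);q=q[(abs(q[:,2]-.092)<.006)];q=np.array([[*st(x),x[2]*1000] for x in q]);q=q[abs(q[:,1])<8];print("side flat x range",np.percentile(q[:,0],[2,25,50,75,90,98]))
mv(.477,-.259,.12,1.56)
E
```

```text
stub end [0.5325 0.1205 0.094 ] [14.1  2.9]
stub end2 [0.5325 0.1191 0.094 ] [15.5  2.7]
stub start [0.5323 0.1311 0.094 ] [3.5 3.7]
rim edge [0.5326 0.1312 0.103 ] [3.4 4. ]
flat y- [0.5226 0.1248 0.094 ] [ 8.8 -6.5]
flat y+ [0.5422 0.1257 0.094 ] [ 9.9 13. ]
side proj of hole mark [207.71722329 142.86169919] free end [211.68986605 146.22203806] T [158.12828007 194.18722166]
((522.99609375, 187.76483154296875), (111.05028533935547, 146.0197296142578), 5.577229976654053) [[461.0, 255.0], [475.0, 110.0], [585.0, 120.0], [571.0, 266.0]]
[[-116.83  -53.93]
 [ -39.     -5.4 ]
 [  17.06   54.53]]
side flat x range [-30.46   -1.375   3.35   10.775  12.7    13.67 ]
shift 0.378 -0.1351 0.0771 twist -1.2572 t 0.1
```

Call:
step_arm --pt "-1 0.05 -0.02 0 -0.18" --pt "-1 0.1 -0.04 0 -0.36" --pt "-1 0.16 -0.06 0 -0.54" --pt "-1 0.21 -0.08 0.02 -0.72" --pt "-1 0.27 -0.1 0.03 -0.9" --pt "-1 0.32 -0.12 0.05 -1.08" --pt "-1 0.378 -0.135 0.07 -1.25" --pt "-1 0.378 -0.135 0.077 -1.25" --pt "-1 0.378 -0.135 0.077 -1.25" --pt "-1 0.378 -0.135 0.077 -1.25" --pt "-1 0.378 -0.135 0.077 -1.25"

```text
time: 1.48
tool_pos: [0.4766, -0.2607, 0.1214]
tool_rot: [3.141, 0.001, 1.551]
contact_force: [-0.1, -1.2, -0.5]
opening: 0.092
grip_force: 0.0
```

```bash
python3 - <<'E'
from h import *
s=observe();print(s["tool_pos"],s["tool_rot"]);mv(.4768,-.2585,.0585,1.5525)
d=np.load("c0.npz",allow_pickle=True)
T={k[:-1]:d[k] for k in d if k[-1]=='t'};S={k[:-1]:d[k] for k in d if k[-1]=='s'}
for c,(u0,u1,v0,v1) in((T,(150,165,180,205)),(S,(190,225,125,160))):
    h=cv2.cvtColor(c["img"],cv2.COLOR_RGB2HSV);m=cv2.inRange(h,(14,90,90),(32,255,255));M=np.zeros_like(m);M[v0:v1,u0:u1]=m[v0:v1,u0:u1]
    x,y,w,hh=cv2.boundingRect(M);v,u=np.nonzero(M);print(x,y,w,hh,u.mean(),v.mean(),proj(c,[*(H0+.003*ex),.085]),proj(c,[*(H0+.003*ex+.003*ey),.085]))
E
```

```text
[ 0.47660606 -0.26065707  0.12143789] [3.14071526e+00 7.84888960e-04 1.55059454e+00]
shift 0.0022 0.0002 0.0629 twist -0.0019 t 1.48
156 187 5 14 157.80645161290323 193.51612903225808 [160.25670921 194.44218615] [160.18416132 193.19970316]
202 139 11 13 205.68571428571428 143.88571428571427 [208.64524351 146.7243264 ] [209.77012944 146.3703907 ]
```

Call:
step_arm --pt "-1 0.002 0 0.03 0" --pt "-1 0.002 0 0.055 0" --pt "-1 0.002 0 0.0625 0" --pt "-1 0.002 0 0.0625 0" --pt "0 0.002 0 0.0625 0" --pt "1 0.002 0 0.0625 0" --pt "1 0.002 0 0.0625 0" --pt "1 0.002 0 0.0625 0" --pt "1 0.002 0 0.0625 0" --pt "1 0.002 0 0.0625 0" --pt "1 0.002 0 0.0625 0" --pt "1 0.002 0 0.0625 0" --grip_force 55

```text
time: 2.98
tool_pos: [0.4772, -0.2576, 0.0582]
tool_rot: [-3.142, 0.0, 1.553]
contact_force: [-0.4, -0.2, -0.4]
opening: 0.0164
grip_force: 0.0
```

Call:
step_arm --pt "1 0 0 0 0" --pt "1 0 0 0 0" --pt "1 0 0 0 0" --pt "1 0 0 -0.02 0" --pt "1 0 0 -0.05 0" --pt "1 0 0 -0.08 0" --pt "1 0 0 -0.11 0" --pt "1 0 0 -0.11 0" --pt "1 0 0 -0.11 0"

```text
time: 4.1
tool_pos: [0.4767, -0.2573, 0.1674]
tool_rot: [-3.141, -0.001, 1.553]
contact_force: [0.2, 0.7, -0.6]
opening: 0.0008
grip_force: 0.0
```

```bash
python3 - <<'E'
from h import *
s=observe();print(s["tool_pos"],s["tool_rot"],s["opening"],s["grip_force"])
X=H0+.026*ex+.003*ey
mv(*X,.16,1.674)
E
```

```text
[ 0.47672592 -0.2572576   0.16743927] [-3.14062320e+00 -6.02126100e-04  1.55274202e+00] 0.0008080079572234569 0.0
shift 0.3669 0.0505 0.0074 twist -0.1213 t 4.1
```

```bash
python3 - <<'E'
from h import *
T=read_camera("top");S=read_camera("side")
A=cv2.resize(T["img"][185:249,290:390,::-1],(800,512)[:2]) ;A=cv2.resize(T["img"][185:257,290:390,::-1],(400,288),interpolation=cv2.INTER_CUBIC);B=cv2.resize(S["img"][225:325,200:330,::-1],(390,300),interpolation=cv2.INTER_CUBIC)
O=np.zeros((300,790,3),np.uint8);O[:288,:400]=A;O[:,400:]=B;cv2.imwrite("pics/g1.png",O)
E
```

```text
(no output)
```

View pics/g1.png

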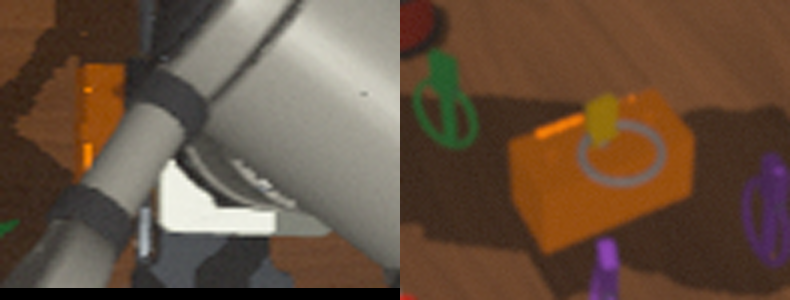

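The crop shows the pin still standing in the block (head at 602,118), so the grip slipped or closed too late. I'll retry, waiting for the force.

Call:
step_arm --pt "-1 0 0 0 0" --pt "-1 0 0 0 0" --pt "-1 0 0 0 0" --pt "-1 0 0 0.05 0" --pt "-1 -0.001 0 0.1 0" --pt "-1 -0.001 0 0.1095 0" --pt "0.5 -0.001 0 0.1095 0" --pt "0.5 -0.001 0 0.1095 0" --pt "0.5 -0.001 0 0.1095 0" --pt "0.5 -0.001 0 0.1095 0" --pt "0.5 -0.001 0 0.1095 0" --grip_force 55

```text
time: 5.58
tool_pos: [0.4773, -0.2587, 0.0591]
tool_rot: [3.141, 0.0, 1.553]
contact_force: [0.3, 0.7, 0.1]
opening: 0.0234
grip_force: 0.0
```

Call:
step_arm --pt "1 0 0 0 0" --pt "1 0 0 0 0" --pt "1 0 0 0 0"

```text
time: 5.95
tool_pos: [0.4771, -0.2585, 0.0587]
tool_rot: [-3.142, -0.0, 1.553]
contact_force: [0.3, 1.0, -0.3]
opening: 0.0012
grip_force: 0.0
```

Call:
step_arm --pt "1 0 0 0 0" --pt "1 0 0 0 0"

```text
time: 6.2
tool_pos: [0.4771, -0.2586, 0.0587]
tool_rot: [-3.142, 0.0, 1.553]
contact_force: [0.3, 0.3, -0.4]
opening: 0.0002
grip_force: 0.0
```

Call:
step_arm --pt "1 0 0 0 0" --pt "1 0 0 0 0"

```text
time: 6.45
tool_pos: [0.4772, -0.2586, 0.0587]
tool_rot: [3.142, 0.0, 1.553]
contact_force: [0.0, -1.0, -0.6]
opening: 0.0004
grip_force: 0.0
```

```bash
python3 - <<'E'
from h import *
S=read_camera("side")
cv2.imwrite("pics/g2.png",cv2.resize(S["img"][170:330,170:380,::-1],(787,600),interpolation=cv2.INTER_CUBIC))
s=observe();print(proj(S,s["tool_pos"]),proj(S,[.4768,-.258,.078]), proj(S,[.4768,-.258,.048]))
E
```

```text
[267.89822155 267.37239529] [267.48846358 258.85757254] [267.58654344 271.75368852]
```

View pics/g2.png

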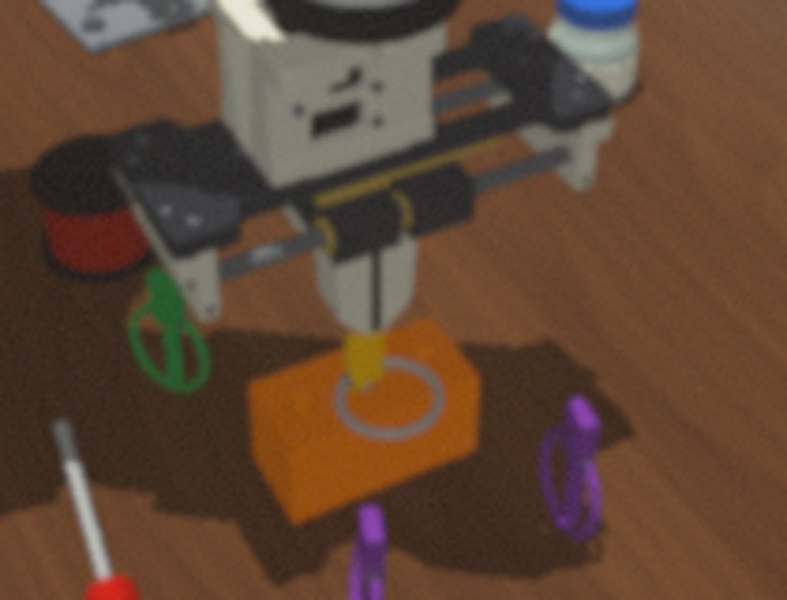

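The picture shows the shut fingertips ending at crop (372,330), right at the top of the head rather than beside it. I'll use depth to see where they really are.

```bash
python3 - <<'E'
from h import *
S=read_camera("side");P=cloud(S);h=cv2.cvtColor(S["img"],cv2.COLOR_RGB2HSV)
for v in range(238,274,3):
    print(v,[(P[v,u]*1000).round(0).astype(int).tolist()+[int(h[v,u,1])] for u in (262,266,270,274)])
s=observe();print(s["tool_pos"],s["qpos"])
E
```

```text
238 [[450, -293, 162, 29], [456, -293, 160, 26], [477, -266, 130, 23], [482, -269, 130, 31]]
241 [[462, -268, 131, 28], [469, -268, 128, 29], [477, -266, 124, 37], [483, -268, 123, 29]]
244 [[462, -269, 126, 31], [469, -268, 122, 31], [476, -268, 119, 32], [482, -270, 118, 27]]
247 [[462, -268, 119, 31], [468, -269, 117, 31], [476, -268, 112, 32], [484, -268, 109, 33]]
250 [[462, -269, 113, 33], [469, -268, 110, 31], [477, -267, 105, 37], [250, -684, 553, 29]]
253 [[462, -268, 107, 31], [468, -269, 104, 29], [477, -267, 99, 43], [483, -269, 97, 33]]
256 [[462, -268, 100, 52], [469, -268, 97, 31], [476, -268, 93, 52], [484, -268, 90, 87]]
259 [[505, -183, -1, 174], [474, -257, 78, 152], [481, -259, 77, 188], [500, -238, 49, 207]]
262 [[467, -257, 74, 196], [472, -261, 76, 239], [480, -261, 72, 225], [497, -243, 48, 208]]
265 [[468, -256, 66, 221], [472, -261, 69, 239], [480, -261, 65, 218], [494, -249, 48, 97]]
268 [[468, -255, 59, 199], [472, -262, 63, 229], [480, -260, 57, 228], [491, -255, 47, 145]]
271 [[466, -259, 56, 53], [472, -262, 56, 211], [480, -261, 51, 208], [487, -261, 48, 222]]
[ 0.4771497  -0.25856418  0.05872547] [-6.37806313e-01  5.22981612e-01  1.65801717e+00 -7.06561584e-05
  9.60524020e-01 -6.19790672e-01]
```

The fingertips are really at about z = 0.088, 10 mm above the head and about 29 mm higher than the reported TCP. The camera's heights for the head (0.078) and block (0.048) are right, so I open and go lower relative to what I see, watching the force.

Call:
step_arm --pt "-1 0 0 0 0" --pt "-1 0 0 0 0" --pt "-1 0 0 0 0" --pt "-1 0 0 0 0" --pt "-1 0 0 0.01 0" --pt "-1 0 0 0.018 0" --pt "-1 0 0 0.018 0"

```text
time: 7.42
tool_pos: [0.4765, -0.2581, 0.0396]
tool_rot: [-3.14, -0.001, 1.553]
contact_force: [-0.1, -0.7, 1.1]
opening: 0.066
grip_force: 0.0
```

```bash
python3 - <<'E'
from h import *
S=read_camera("side");P=cloud(S)
s=observe();print(s["tool_pos"],s["contact_force"])
m=(abs(P[...,1]+.259)<.02)&(abs(P[...,0]-.477)<.075)&(abs(P[...,0]-.477)>.04)&(P[...,2]>.053)
h=cv2.cvtColor(S["img"],cv2.COLOR_RGB2HSV);m&=h[...,1]<80
for q in (P[m&(P[...,0]<.477)],P[m&(P[...,0]>.477)]): print(len(q),np.percentile(q,[1,3,50,97],axis=0).round(4).tolist() if len(q) else 0)
cv2.imwrite("pics/g3.png",cv2.resize(S["img"][170:330,170:380,::-1],(787,600),interpolation=cv2.INTER_CUBIC))
E
```

```text
[ 0.47682323 -0.25833333  0.04012449] [-0.59252093  0.27409888  0.02175764]
1219 [[0.4023, -0.2789, 0.0822], [0.4028, -0.2788, 0.0874], [0.426, -0.2671, 0.1963], [0.4361, -0.2415, 0.434]]
706 [[0.5175, -0.2785, 0.0817], [0.518, -0.2777, 0.0906], [0.533, -0.2506, 0.177], [0.55, -0.2397, 0.4184]]
```

View pics/g3.png

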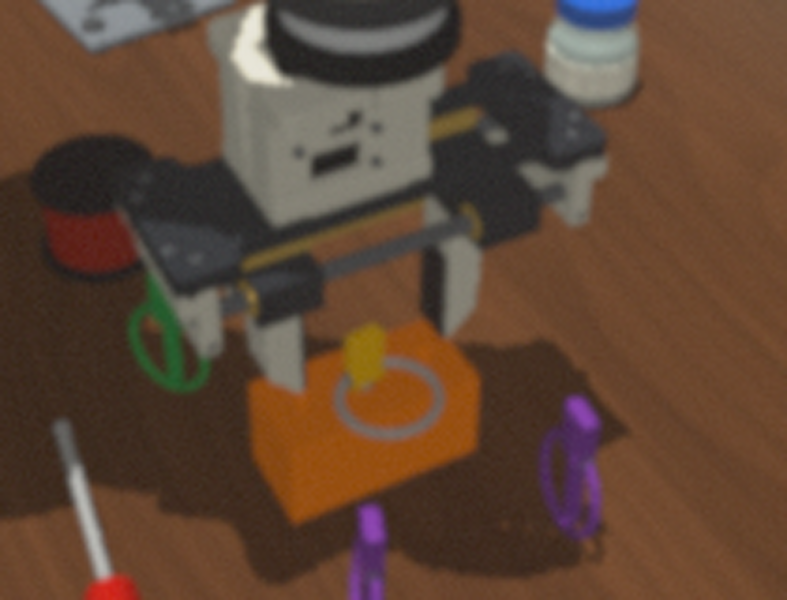

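```bash
python3 - <<'E'
from h import *
S=read_camera("side")
for u,v,n in((250.5,274,"L"),(287.5,259,"R")):
    o,d=ray(S,u,v);X=o+d*(-.268-o[1])/d[1];print(n,X)
s=observe();print(s["tool_pos"],s["opening"])
P=cloud(S);print([(P[v,u]*1000).round().tolist() for v,u in((260,223),(255,222),(226,325))])
E
```

```text
L [ 0.44050185 -0.268       0.07010383]
R [ 0.50905664 -0.268       0.07124671]
[ 0.47710603 -0.258536    0.04050783] 0.07410824425750508
[[389.0, -289.0, 144.0], [389.0, -287.0, 151.0], [558.0, -296.0, 143.0]]
```

Both tips are at z ≈ 0.0705 with a reading of 0.0405, so the real tip is 30 mm above the reported TCP. I go down another 12 mm and close.

Call:
step_arm --pt "-1 0 0 0.006 0" --pt "-1 0 0 0.012 0" --pt "0 0 0 0.012 0" --pt "0.5 0 0 0.012 0" --pt "0.5 0 0 0.012 0" --pt "0.5 0 0 0.012 0" --pt "1 0 0 0.012 0" --pt "1 0 0 0.012 0" --pt "1 0 0 0.012 0" --pt "1 0 0 0.012 0" --pt "1 0 0 0.012 0" --pt "1 0 0 0.012 0"

```text
time: 9.02
tool_pos: [0.4771, -0.2585, 0.0287]
tool_rot: [-3.142, 0.0, 1.553]
contact_force: [0.5, 0.5, 0.4]
opening: 0.016
grip_force: 55.0
```

Call:
step_arm --pt "1 0 0 0 0" --pt "1 0 0 0 0" --pt "1 0 0 0 0"

```text
time: 9.4
tool_pos: [0.4772, -0.2586, 0.0287]
tool_rot: [3.142, 0.0, 1.553]
contact_force: [0.5, -0.3, 0.5]
opening: 0.016
grip_force: 55.0
```

Call:
step_arm --pt "1 0 0 -0.02 0" --pt "1 0 0 -0.05 0" --pt "1 0 0 -0.09 0" --pt "1 0 0 -0.125 0" --pt "1 0 0 -0.125 0" --pt "1 0 0 -0.125 0"

```text
time: 10.15
tool_pos: [0.4765, -0.2581, 0.1527]
tool_rot: [-3.14, -0.001, 1.553]
contact_force: [-0.2, -0.3, -1.1]
opening: 0.0158
grip_force: 55.0
```

```bash
python3 - <<'E'
from h import *
s=observe();print(s["opening"],s["contact_force"])
mv(*(H0+.026*ex+.002*ey),.15,1.674)
E
```

```text
0.015807768847671728 [-0.19160582 -0.29354089 -1.11484783]
shift 0.3676 0.0497 0.0027 twist -0.1212 t 10.15
```

Call:
step_arm --pt "1 0.05 0.006 0 -0.02" --pt "1 0.1 0.013 0 -0.04" --pt "1 0.15 0.02 0 -0.06" --pt "1 0.2 0.027 0 -0.08" --pt "1 0.25 0.034 0 -0.1" --pt "1 0.3 0.04 0 -0.12" --pt "1 0.34 0.046 0 -0.121" --pt "1 0.3675 0.05 0.002 -0.121" --pt "1 0.3675 0.05 0.002 -0.121" --pt "1 0.3675 0.05 0.002 -0.121" --pt "1 0.3675 0.05 0.002 -0.121"

```text
time: 11.52
tool_pos: [0.5335, 0.1069, 0.1513]
tool_rot: [-3.141, 0.0, 1.672]
contact_force: [-0.0, 0.0, -0.3]
opening: 0.0163
grip_force: 55.0
```

```bash
python3 - <<'E'
from h import *
T=read_camera("top");S=read_camera("side")
s=observe();p=s["tool_pos"];print(p,st(p),s["tool_rot"],s["contact_force"])
for X in (-.022+.0+0.0,):pass
sh=p+[0,0,.0193];print("proj tip",proj(S,sh-[0,0,.04]),proj(S,sh),"T",proj(T,sh))
A=cv2.resize(S["img"][90:190,160:250,::-1],(540,600),interpolation=cv2.INTER_CUBIC);cv2.imwrite("pics/s1.png",A)
np.savez("c1.npz",**{k+n:v for n,c in(("t",T),("s",S)) for k,v in c.items()})
E
```

```text
[0.53372094 0.10702803 0.15163471] [27.6  2.7] [-3.14141757e+00  2.36796397e-04  1.67245979e+00] [-0.71628661  0.38853344 -0.73898808]
proj tip [212.93767959 132.84630647] [211.43871723 116.53692989] T [162.56862527 188.5276976 ]
```

View pics/s1.png

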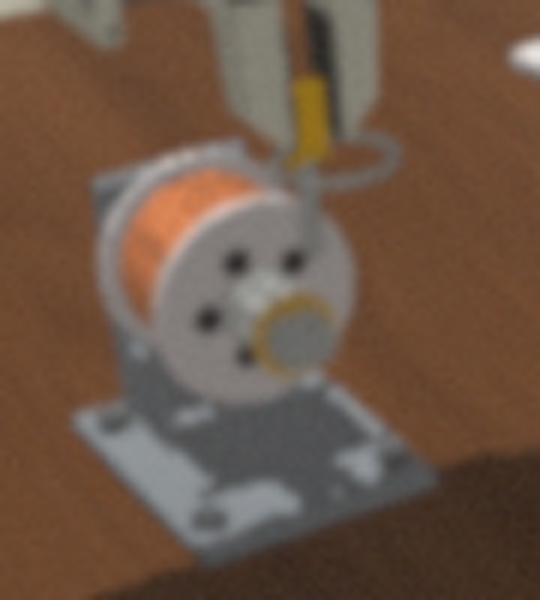

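```bash
python3 - <<'E'
from h import *
d=np.load("c1.npz",allow_pickle=True)
S={k[:-1]:d[k] for k in d if k[-1]=='s'};T={k[:-1]:d[k] for k in d if k[-1]=='t'}
h=cv2.cvtColor(S["img"],cv2.COLOR_RGB2HSV);V=h[...,2]
x0,y0=195,132
for v in range(134,156): print(v,' '.join(f"{V[v,u]:3d}/{h[v,u,1]:3d}" for u in range(200,219)))
for p in ((209.8,146.2),(209.3,146.2),(210.2,146.5)):
    print(p,st(onz(S,*p,.0875)))
print([ (x,y,proj(S,[*(H0+x/1000*ex+y/1000*ey),.0875]).round(1).tolist()) for x in(14,20) for y in(0,3)])
P=cloud(S);q=P[138:155,203:217].reshape(-1,3);q=np.array([[*st(x),x[2]*1000] for x in q]);q=q[(q[:,0]>8)&(q[:,0]<25)&(q[:,2]>70)&(q[:,2]<92)];print(len(q),np.median(q,0),np.percentile(q,[3,97],axis=0))
E
```

```text
134  71/ 14 100/ 10 126/ 14 134/ 15 133/ 12 130/ 12 113/  9  81/  9  63/ 40  68/ 23  90/ 17 115/ 13 128/ 16 128/ 12 129/ 14 132/ 14 133/ 17 130/ 22 125/ 41
135  94/ 11 117/ 11 135/  8 147/  9 145/  7 140/  7 127/ 12 106/ 10  91/ 14  96/ 16 112/ 18 125/ 16 128/ 16 132/ 15 130/ 18 131/ 14 131/ 16 130/ 22 123/ 37
136 123/ 12 137/  7 145/ 11 151/  7 155/  7 154/  7 143/  7 131/  8 123/  8 120/ 13 126/ 16 130/ 14 129/ 14 132/ 15 130/ 12 131/ 18 130/ 14 130/ 22 122/ 33
137 143/  7 147/  7 149/  7 153/  7 160/  6 158/  6 152/  7 147/ 12 141/ 13 134/ 21 135/ 23 131/ 21 132/ 21 131/ 18 131/ 16 129/ 16 131/ 16 130/ 18 122/ 38
138 151/  8 152/  8 150/  5 152/  7 153/  8 151/ 10 152/ 15 152/ 27 142/ 38 135/ 47 133/ 52 132/ 50 130/ 37 132/ 29 131/ 19 133/ 17 131/ 14 130/ 20 121/ 36
139 149/  7 157/  6 159/  5 157/ 10 148/ 17 143/ 25 144/ 39 144/ 58 136/ 79 128/ 96 129/ 99 129/ 95 128/ 80 130/ 55 130/ 33 131/ 23 130/ 20 127/ 18 121/ 38
140 145/  7 156/  7 161/  8 157/ 15 149/ 31 136/ 53 130/ 84 133/107 128/124 126/134 123/133 125/120 128/110 129/ 91 131/ 66 131/ 37 131/ 21 127/ 22 120/ 43
141 135/
[... 1927 characters left out ...]
/ 43 125/ 41 121/ 25 125/ 10 133/  4 131/  6 118/  6 112/ 34 112/ 66 114/ 96 114/121 111/138
154 132/ 15 132/ 15 131/ 16 130/ 16 132/ 17 130/ 14 125/ 16 120/ 19 111/ 16 108/  7 111/  2 119/ 11 113/  9 105/  2 105/  5 118/ 17 123/ 39 121/ 74 116/117
155 129/ 16 128/ 18 127/ 16 128/ 16 125/ 10 124/  8 116/ 11 109/ 12  97/  8  92/  3  92/  6  94/ 11  93/  8  91/ 11 110/  9 127/  4 129/  4 127/ 28 117/ 72
(209.8, 146.2) [6.5 1.5]
(209.3, 146.2) [5.8 0.5]
(210.2, 146.5) [8.3 1.6]
[(14, 0, [210.7, 147.6]), (14, 3, [211.9, 147.3]), (20, 0, [211.9, 148.7]), (20, 3, [213.1, 148.3])]
55 [11.3         2.         84.46332651] [[ 8.962      -9.18       76.77989168]
 [14.242      12.67       90.70709204]]
```

The side crop shows the pin hanging plumb in the grip, with its tip at crop (317,250), where the calibration puts it. The shaft's end face is centred near (300,337). Next I feel for the flat over the stub.

Call:
step_arm --pt "1 0.0165 -0.0005 0 0" --pt "1 0.0165 -0.0005 0 0" --pt "1 0.0165 -0.0005 0.015 0" --pt "1 0.0165 -0.0005 0.03 0" --pt "1 0.0165 -0.0005 0.033 0" --pt "1 0.0165 -0.0005 0.033 0"

```text
time: 12.38
tool_pos: [0.5314, 0.1242, 0.1182]
tool_rot: [-3.141, 0.0, 1.674]
contact_force: [-0.0, -0.1, -0.5]
opening: 0.0165
grip_force: 55.0
```

Call:
step_arm --pt "1 0 0 0.001 0" --pt "1 0 0 0.002 0" --pt "1 0 0 0.002 0"

```text
time: 12.75
tool_pos: [0.5316, 0.1244, 0.1169]
tool_rot: [3.141, 0.0, 1.674]
contact_force: [0.3, -0.2, -0.5]
opening: 0.0167
grip_force: 55.0
```

Call:
step_arm --pt "1 0 0 0.001 0" --pt "1 0 0 0.0015 0" --pt "1 0 0 0.0015 0"

```text
time: 13.12
tool_pos: [0.5315, 0.1244, 0.1151]
tool_rot: [-3.142, 0.0, 1.674]
contact_force: [-0.1, 0.5, -0.5]
opening: 0.0164
grip_force: 55.0
```

Call:
step_arm --pt "1 0 0 0.0005 0" --pt "1 0 0 0.001 0" --pt "1 0 0 0.001 0"

```text
time: 13.5
tool_pos: [0.5317, 0.1243, 0.1146]
tool_rot: [3.141, 0.0, 1.674]
contact_force: [-1.9, 0.1, 3.7]
opening: 0.0161
grip_force: 55.0
```

Call:
step_arm --pt "1 0 0 0.0005 0" --pt "1 0 0 0.001 0" --pt "1 0 0 0.001 0"

```text
time: 13.88
tool_pos: [0.532, 0.1244, 0.1144]
tool_rot: [3.14, 0.0, 1.674]
contact_force: [-1.9, -0.5, 9.5]
opening: 0.0162
grip_force: 55.0
```

Contact came at reading 0.1147, as predicted for the 94 mm flat. I ease up about 0.7 mm and slide towards the reel to take the washer back.

Call:
step_arm --pt "1 0 0 -0.0022 0" --pt "1 0 0 -0.0022 0" --pt "1 0.002 0 -0.0022 0" --pt "1 0.004 0 -0.0022 0" --pt "1 0.006 0 -0.0022 0" --pt "1 0.006 0 -0.0022 0"

```text
time: 14.62
tool_pos: [0.5308, 0.1304, 0.1152]
tool_rot: [-3.141, 0.0, 1.674]
contact_force: [0.9, -0.8, -1.3]
opening: 0.0161
grip_force: 55.0
```

Call:
step_arm --pt "1 0.0015 0 0 0" --pt "1 0.003 0 0 0" --pt "1 0.003 0 0 0"

```text
time: 15.0
tool_pos: [0.5306, 0.1333, 0.1153]
tool_rot: [-3.141, 0.0, 1.674]
contact_force: [-0.5, -1.5, -2.3]
opening: 0.0164
grip_force: 55.0
```

Call:
step_arm --pt "1 0.0015 0 0 0" --pt "1 0.003 0 0 0" --pt "1 0.003 0 0 0"

```text
time: 15.38
tool_pos: [0.5302, 0.1362, 0.1153]
tool_rot: [-3.141, 0.0, 1.674]
contact_force: [0.4, -1.0, -2.2]
opening: 0.0161
grip_force: 55.0
```

Call:
step_arm --pt "1 0 0 0.0006 0" --pt "1 0 0 0.0012 0" --pt "1 0 0 0.0012 0"

```text
time: 15.75
tool_pos: [0.5306, 0.1362, 0.1146]
tool_rot: [3.141, 0.0, 1.674]
contact_force: [-1.1, -2.5, 3.4]
opening: 0.0161
grip_force: 55.0
```

Call:
step_arm --pt "1 0.0005 0 0 0" --pt "1 0.001 0 0 0" --pt "1 0.001 0 0 0"

```text
time: 16.12
tool_pos: [0.5305, 0.137, 0.1145]
tool_rot: [3.141, 0.001, 1.674]
contact_force: [-0.5, -3.5, 5.0]
opening: 0.016
grip_force: 55.0
```

Call:
step_arm --pt "1 0.0005 0 0 0" --pt "1 0.001 0 0 0" --pt "1 0.001 0 0 0"

```text
time: 16.5
tool_pos: [0.5305, 0.1378, 0.1145]
tool_rot: [3.141, 0.001, 1.674]
contact_force: [-0.3, -4.7, 6.0]
opening: 0.0165
grip_force: 55.0
```

Call:
step_arm --pt "1 0.0005 0 0 0" --pt "1 0.001 0 0 0" --pt "1 0.001 0 0 0"

```text
time: 16.88
tool_pos: [0.5304, 0.1388, 0.1145]
tool_rot: [3.141, 0.001, 1.674]
contact_force: [0.3, -5.3, 4.8]
opening: 0.0159
grip_force: 55.0
```

Still on the flat (about -4.4 mm); I keep sliding.

Call:
step_arm --pt "1 0.0005 0 0 0" --pt "1 0.001 0 0 0" --pt "1 0.001 0 0 0"

```text
time: 17.25
tool_pos: [0.5301, 0.1402, 0.1141]
tool_rot: [3.141, 0.0, 1.674]
contact_force: [0.7, -2.4, 0.8]
opening: 0.0161
grip_force: 55.0
```

Call:
step_arm --pt "1 0.0005 0 0 0" --pt "1 0.001 0 0 0" --pt "1 0.001 0 0 0"

```text
time: 17.62
tool_pos: [0.5298, 0.1413, 0.1141]
tool_rot: [-3.142, 0.0, 1.674]
contact_force: [0.7, -3.9, -0.6]
opening: 0.0161
grip_force: 55.0
```

Call:
step_arm --pt "1 0.0005 0 0 0" --pt "1 0.001 0 0 0" --pt "1 0.001 0 0 0"

```text
time: 18.0
tool_pos: [0.5297, 0.1421, 0.1141]
tool_rot: [-3.142, 0.0, 1.674]
contact_force: [1.5, -5.2, -0.2]
opening: 0.0163
grip_force: 55.0
```

Call:
step_arm --pt "1 0.0005 0 0 0" --pt "1 0.001 0 0 0" --pt "1 0.001 0 0 0"

```text
time: 18.38
tool_pos: [0.5297, 0.1428, 0.1142]
tool_rot: [-3.142, 0.001, 1.674]
contact_force: [1.3, -5.9, -0.4]
opening: 0.0163
grip_force: 55.0
```

The tip dropped in at y ≈ 0.1395 and met the far wall near 0.1428, so the hole centre is about 0.141. I back up 1.8 mm and push down gently.

Call:
step_arm --pt "1 -0.0018 0 0 0" --pt "1 -0.0018 0 0.001 0" --pt "1 -0.0018 0 0.002 0" --pt "1 -0.0018 0 0.002 0"

```text
time: 18.88
tool_pos: [0.5298, 0.1415, 0.1121]
tool_rot: [3.142, 0.0, 1.674]
contact_force: [1.8, -3.7, -0.1]
opening: 0.0159
grip_force: 55.0
```

Call:
step_arm --pt "1 0 0 0.001 0" --pt "1 0 0 0.002 0" --pt "1 0 0 0.002 0"

```text
time: 19.25
tool_pos: [0.5298, 0.1415, 0.1101]
tool_rot: [3.142, 0.0, 1.674]
contact_force: [2.1, -3.5, 0.9]
opening: 0.0162
grip_force: 55.0
```

Call:
step_arm --pt "1 0 0 0.001 0" --pt "1 0 0 0.002 0" --pt "1 0 0 0.002 0"

```text
time: 19.62
tool_pos: [0.5298, 0.1414, 0.108]
tool_rot: [-3.141, 0.0, 1.674]
contact_force: [2.6, -4.1, 1.2]
opening: 0.0161
grip_force: 55.0
```

Call:
step_arm --pt "1 0 0.0006 0.001 0" --pt "1 0 0.0006 0.003 0" --pt "1 0 0.0006 0.005 0" --pt "1 0 0.0006 0.006 0" --pt "1 0 0.0006 0.006 0"

```text
time: 20.25
tool_pos: [0.5302, 0.1415, 0.1019]
tool_rot: [-3.141, 0.0, 1.674]
contact_force: [1.9, -4.1, -0.8]
opening: 0.0162
grip_force: 55.0
```

Call:
step_arm --pt "1 0 0 0.002 0" --pt "1 0 0 0.004 0" --pt "1 0 0 0.006 0" --pt "1 0 0 0.008 0" --pt "1 0 0 0.008 0"

```text
time: 20.88
tool_pos: [0.5302, 0.1415, 0.0937]
tool_rot: [-3.141, 0.0, 1.674]
contact_force: [1.2, -4.1, -2.9]
opening: 0.0163
grip_force: 55.0
```

Call:
step_arm --pt "1 0 0 0.002 0" --pt "1 0 0 0.004 0" --pt "1 0 0 0.006 0" --pt "1 0 0 0.008 0" --pt "1 0 0 0.008 0"

```text
time: 21.5
tool_pos: [0.5302, 0.1415, 0.0857]
tool_rot: [-3.141, 0.0, 1.674]
contact_force: [1.4, -4.1, -3.1]
opening: 0.0163
grip_force: 55.0
```

Call:
step_arm --pt "1 0 0 0.002 0" --pt "1 0 0 0.004 0" --pt "1 0 0 0.006 0" --pt "1 0 0 0.008 0" --pt "1 0 0 0.008 0"

```text
time: 22.12
tool_pos: [0.5305, 0.1415, 0.0779]
tool_rot: [3.142, 0.0, 1.674]
contact_force: [2.2, -3.6, -0.1]
opening: 0.0163
grip_force: 55.0
```

Call:
step_arm --pt "1 0 0 0.001 0" --pt "1 0 0 0.002 0" --pt "1 0 0 0.0025 0" --pt "1 0 0 0.0025 0"

```text
time: 22.62
tool_pos: [0.5303, 0.1415, 0.0756]
tool_rot: [-3.141, 0.0, 1.674]
contact_force: [1.4, -4.3, 0.8]
opening: 0.0159
grip_force: 55.0
```

Call:
step_arm --pt "1 0 0 0.0005 0" --pt "1 0 0 0.001 0" --pt "1 0 0 0.001 0"

```text
time: 23.0
tool_pos: [0.5303, 0.1415, 0.0747]
tool_rot: [-3.141, 0.0, 1.674]
contact_force: [1.0, -4.6, 1.8]
opening: 0.0159
grip_force: 55.0
```

Call:
step_arm --pt "1 0 0 0.0005 0" --pt "1 0 0 0.0008 0" --pt "1 0 0 0.0008 0"

```text
time: 23.38
tool_pos: [0.5304, 0.1415, 0.0746]
tool_rot: [3.141, 0.0, 1.674]
contact_force: [-1.7, -4.9, 7.0]
opening: 0.0158
grip_force: 55.0
```

Call:
step_arm --pt "1 0 0 0.0004 0" --pt "1 0 0 0.0008 0" --pt "1 0 0 0.0008 0"

```text
time: 23.75
tool_pos: [0.5305, 0.1415, 0.0745]
tool_rot: [3.141, 0.0, 1.674]
contact_force: [-2.7, -4.0, 12.0]
opening: 0.0163
grip_force: 55.0
```

Home: 12 N builds up with no travel, at the expected height of 0.0747. I relax the push, open and lift.

Call:
step_arm --pt "1 0 0 -0.0012 0" --pt "0.5 0 0 -0.0012 0" --pt "0 0 0 -0.0012 0" --pt "0 0 0 -0.0012 0" --pt "0 0 0 -0.0012 0" --pt "0 0 0 -0.0012 0" --pt "0 0 0 -0.03 0" --pt "0 0 0 -0.06 0" --pt "0 0 0 -0.06 0" --pt "0 -0.04 0 -0.06 0" --pt "0 -0.08 0 -0.06 0" --pt "0 -0.1 0 -0.06 0" --pt "1 -0.1 0 -0.06 0" --pt "1 -0.1 0 -0.06 0"

```text
time: 25.5
tool_pos: [0.5404, 0.043, 0.1328]
tool_rot: [-3.141, -0.001, 1.674]
contact_force: [-0.5, 0.3, 0.2]
opening: 0.0303
grip_force: 0.0
```

```bash
python3 - <<'E'
from h import *
T=read_camera("top");S=read_camera("side")
s=observe();p=s["tool_pos"];print(p,st(p))
hole=np.array([.5303,.1413])
for n,c in(("S",S),("T",T)):
    h=cv2.cvtColor(c["img"],cv2.COLOR_RGB2HSV);P=cloud(c)
    m=cv2.inRange(h,(22,130,100),(32,255,255));q=P[(m>0)&(abs(P[...,0]-.53)<.03)&(abs(P[...,1]-.14)<.03)]
    if len(q):print(n,len(q),np.percentile(q,[2,50,98],axis=0).round(4).tolist())
print("S top/shoulder/far",[proj(S,[*hole,.124]).round(1),proj(S,[*hole,.094]).round(1),proj(S,[*(hole+.042*ex),.097]).round(1)])
A=cv2.resize(S["img"][80:180,160:260,::-1],(400,400),interpolation=cv2.INTER_CUBIC);B=cv2.resize(T["img"][150:250,110:210,::-1],(400,400),interpolation=cv2.INTER_CUBIC);cv2.imwrite("pics/h1.png",np.hstack([A,B]))
E
```

```text
[0.54045229 0.04325349 0.13297614] [91.7  2.8]
S 20 [[0.5246, 0.1349, 0.1025], [0.5278, 0.1371, 0.1192], [0.5319, 0.1432, 0.1241]]
T 21 [[0.5232, 0.1349, 0.0929], [0.5291, 0.139, 0.1228], [0.5368, 0.1516, 0.1261]]
S top/shoulder/far [array([206.3, 130. ]), array([207.4, 141.4]), array([215.8, 147.3])]
```

View pics/h1.png

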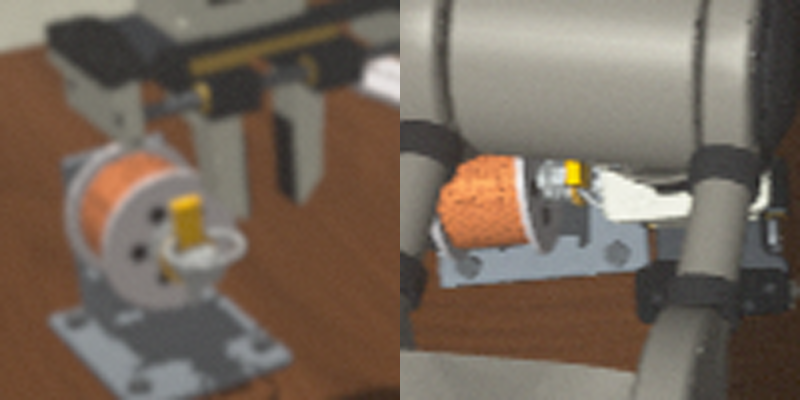

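Side view: the pin is home (head at (185,222), head top z ≈ 0.124, which is 94 + 30 mm), with the loop standing out level over the free end at (215,250). Now I press the loop's far end down with shut fingers.

Call:
step_arm --pt "1 0.03 0 0 0" --pt "1 0.0645 0 0 0" --pt "1 0.0645 0 0.02 0" --pt "1 0.0645 0 0.045 0" --pt "1 0.0645 0 0.056 0" --pt "1 0.0645 0 0.056 0" --pt "1 0.0645 0 0.056 0"

```text
time: 26.48
tool_pos: [0.5346, 0.1064, 0.0779]
tool_rot: [3.14, 0.0, 1.674]
contact_force: [0.9, -0.6, 0.4]
opening: 0.0001
grip_force: 0.0
```

Call:
step_arm --pt "1 0 0 0.003 0" --pt "1 0 0 0.006 0" --pt "1 0 0 0.009 0" --pt "1 0 0 0.012 0" --pt "1 0 0 0.012 0"

```text
time: 27.1
tool_pos: [0.5339, 0.1063, 0.0648]
tool_rot: [-3.141, -0.0, 1.674]
contact_force: [-0.2, -0.4, 1.3]
opening: 0.0002
grip_force: 0.7
```

Call:
step_arm --pt "1 0 0 0.003 0" --pt "1 0 0 0.006 0" --pt "1 0 0 0.008 0" --pt "1 0 0 0.008 0"

```text
time: 27.6
tool_pos: [0.5338, 0.1062, 0.0568]
tool_rot: [-3.141, 0.0, 1.674]
contact_force: [0.2, 2.0, 0.8]
opening: 0.0005
grip_force: 0.7
```

Call:
step_arm --pt "1 0.001 0 0.003 0" --pt "1 0.0015 0 0.006 0" --pt "1 0.0015 0 0.009 0" --pt "1 0.0015 0 0.01 0" --pt "1 0.0015 0 0.01 0"

```text
time: 28.22
tool_pos: [0.5337, 0.1075, 0.0468]
tool_rot: [-3.141, 0.0, 1.674]
contact_force: [-0.7, 1.2, 1.1]
opening: 0.0004
grip_force: 0.4
```

Call:
step_arm --pt "1 0 0 0.003 0" --pt "1 0 0 0.006 0" --pt "1 0 0 0.009 0" --pt "1 0 0 0.009 0"

```text
time: 28.72
tool_pos: [0.5335, 0.1074, 0.0376]
tool_rot: [-3.141, 0.001, 1.674]
contact_force: [0.1, -0.8, 0.5]
opening: 0.0001
grip_force: 0.0
```

```bash
python3 - <<'E'
from h import *
S=read_camera("side");h=cv2.cvtColor(S["img"],cv2.COLOR_RGB2HSV);P=cloud(S)
m=cv2.inRange(h,(22,130,100),(32,255,255));q=P[(m>0)&(abs(P[...,0]-.53)<.03)&(abs(P[...,1]-.14)<.03)];print(len(q),np.percentile(q,[2,50,98],axis=0).round(4).tolist() if len(q) else 0)
cv2.imwrite("pics/l1.png",cv2.resize(S["img"][90:190,160:260,::-1],(600,600),interpolation=cv2.INTER_CUBIC))
E
```

```text
0 0
```

View pics/l1.png

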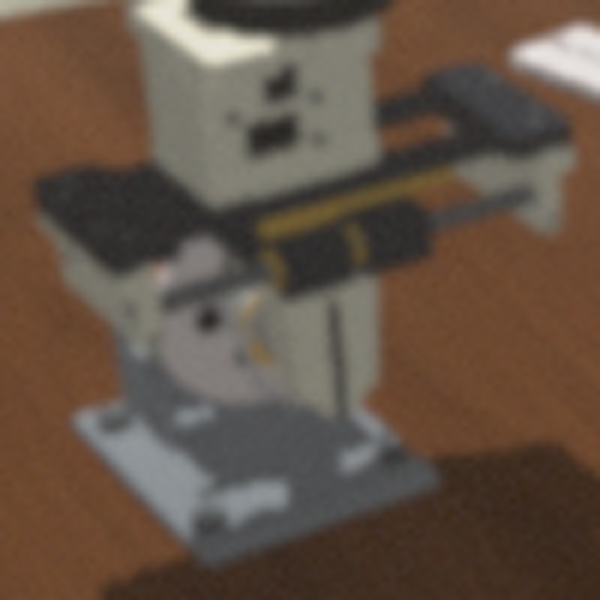

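The fingers hide the loop, but the resisting force has gone. I back straight out, then up and aside, and look.

Call:
step_arm --pt "1 -0.02 0 0 0" --pt "1 -0.05 0 0 0" --pt "1 -0.08 0 -0.03 0" --pt "1 -0.12 0 -0.09 0" --pt "1 -0.17 0 -0.11 0" --pt "1 -0.23 -0.03 -0.11 0" --pt "1 -0.29 -0.06 -0.11 0" --pt "1 -0.29 -0.06 -0.11 0" --pt "1 -0.29 -0.06 -0.11 0"

```text
time: 29.9
tool_pos: [0.5035, -0.188, 0.148]
tool_rot: [-3.141, -0.0, 1.671]
contact_force: [0.7, 0.2, -0.3]
opening: 0.0001
grip_force: 0.0
```

```bash
python3 - <<'E'
from h import *
T=read_camera("top");S=read_camera("side")
for n,c in(("S",S),("T",T)):
    h=cv2.cvtColor(c["img"],cv2.COLOR_RGB2HSV);P=cloud(c)
    m=cv2.inRange(h,(22,130,100),(32,255,255));q=P[(m>0)&(abs(P[...,0]-.53)<.03)&(abs(P[...,1]-.14)<.03)]
    if len(q):print(n,len(q),np.percentile(q,[2,50,98],axis=0).round(4).tolist())
A=cv2.resize(S["img"][90:190,160:260,::-1],(400,400),interpolation=cv2.INTER_CUBIC);B=cv2.resize(T["img"][150:250,110:210,::-1],(400,400),interpolation=cv2.INTER_CUBIC);cv2.imwrite("pics/f1.png",np.hstack([A,B]))
d=np.load("c0.npz")
for k,c in(("t",T),("s",S)):
    for nm,lo,hi in(("cap",(105,150,80),(125,255,255)),("red",(0,180,60),(4,255,255))):
        o=[cv2.moments(cv2.inRange(cv2.cvtColor(i,cv2.COLOR_RGB2HSV),lo,hi),True) for i in(d["img"+k],c["img"])]
        print(k,nm,[(round(m["m10"]/m["m00"],1),round(m["m01"]/m["m00"],1),m["m00"]) for m in o])
E
```

```text
T 32 [[0.5232, 0.1341, 0.0937], [0.53, 0.1378, 0.1233], [0.5374, 0.1512, 0.1277]]
t cap [(243.4, 112.9, 285.0), (243.4, 112.9, 285.0)]
t red [(347.7, 276.6, 376.0), (354.5, 277.6, 250.0)]
s cap [(328.7, 168.5, 227.0), (328.6, 168.6, 226.0)]
s red [(205.5, 340.7, 1140.0), (205.2, 336.8, 1182.0)]
```

View pics/f1.png

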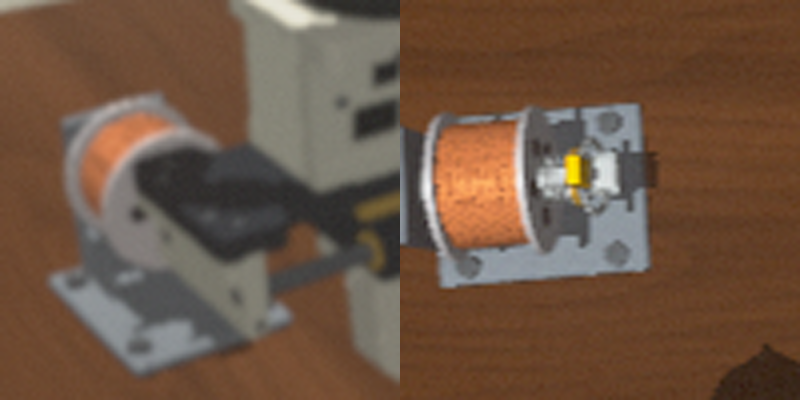

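Top view: the loop no longer stands out past the free end; its sides show beside the shaft at (592,150) and (592,205). The side view is blocked by the gripper, so I move off and check the loop numerically.

Call:
step_arm --pt "1 -0.05 -0.01 -0.02 0" --pt "1 -0.1 -0.03 -0.04 0" --pt "1 -0.15 -0.05 -0.05 0" --pt "1 -0.19 -0.08 -0.05 0" --pt "1 -0.22 -0.11 -0.05 0" --pt "1 -0.24 -0.15 -0.05 0" --pt "1 -0.25 -0.19 -0.05 0" --pt "1 -0.25 -0.22 -0.05 0" --pt "1 -0.25 -0.22 -0.05 0"

```text
time: 31.12
tool_pos: [0.3106, -0.4577, 0.1982]
tool_rot: [-3.141, -0.0, 1.674]
contact_force: [-0.2, 1.0, -0.1]
opening: 0.0006
grip_force: 0.0
```

```bash
python3 - <<'E'
from h import *
T=read_camera("top");S=read_camera("side");d=np.load("c0.npz");hole=np.array([.5303,.1405])
print(observe()["time"])
def loop(a,t): # ring points, t in -1..1 across
    r=.022; L=.042
    s=L*a; return s
for ang in (0,.3,.7,1.5):
    pts={}
    for nm,r,yy in(("far",.042,0),("midL",.022,.021),("midR",.022,-.021)):
        X=np.array([*(hole+r*np.sin(ang)*ex+yy*ey),.1-r*np.cos(ang)]);pts[nm]=[proj(c,X).round(1).tolist() for c in(S,T)]
    print(ang,pts)
P=cloud(S)
for k,c in(("s",S),("t",T)):
    D=cv2.absdiff(c["img"],d["img"+k]).max(2)
    sl=(slice(125,165),slice(192,225)) if k=="s" else (slice(178,210),slice(148,178))
    print(k,sl);
    for r in range(sl[0].start,sl[0].stop): print(r,''.join('#' if x>60 else '+' if x>30 else '.' for x in D[r,sl[1]]))
q=P[135:165,195:222].reshape(-1,3);q=q[(q[:,2]>.05)&(q[:,2]<.075)&(abs(q[:,1]-.13)<.03)];print(len(q),[(st(x).tolist(),int(x[2]*1000)) for x in q[:20]])
E
```

```text
31.225
0 {'far': [[208.9, 154.7], [159.0, 194.7]], 'midL': [[215.9, 145.0], [156.6, 185.3]], 'midR': [[200.3, 150.0], [157.6, 202.6]]}
0.3 {'far': [[211.2, 156.2], [163.9, 194.2]], 'midL': [[217.1, 145.7], [159.2, 185.0]], 'midR': [[201.5, 150.7], [160.2, 202.3]]}
0.7 {'far': [[213.8, 155.8], [169.2, 193.4]], 'midL': [[218.5, 145.5], [162.0, 184.5]], 'midR': [[202.8, 150.5], [163.0, 201.9]]}
1.5 {'far': [[215.9, 147.5], [173.0, 191.7]], 'midL': [[219.7, 141.0], [163.9, 183.5]], 'midR': [[203.7, 146.0], [164.9, 201.1]]}
s (slice(125, 165, None), slice(192, 225, None))
125 ########++++++++++++++...........
126 ######+++++++++++++++++..++....+.
127 ####++++++++++++++++++++....++...
128 ##++++++++++++++++++++++.....++..
129 #++++++++++++++++++++++++.......+
130 +++++++++++++++++++++++++........
131 +++++.....+++++....+++++++..+...+
132 +++++.....++++......++++++.......
133 ++++...+..++++..++..++++++......+
134 ++++...+..++++..+...+++++++......
135 +++++....++++++....++++++++.+....
136 +++++...+++###++++++++++++.......
137 +++++++++++#####+++++++++++...+..
138 ++++++++##########+++++++++.
[... 1467 characters left out ...]
...########+..................
191 ...########+..................
192 .+++#######...................
193 .+++#######...................
194 .+++#######...................
195 ...########+..................
196 ...+#######+..................
197 ..+.+#.+####..................
198 ..++##+..###+.......++........
199 ....+++++.+##.+++#+.++........
200 .....++##+###......#+.........
201 ........+...++.....#+.........
202 ........+++##......#..........
203 ..........++..................
204 ..............................
205 ..............................
206 ..............................
207 ..............................
208 ..............................
209 ..............................
0 []
```

```bash
python3 - <<'E'
from h import *
S=read_camera("side");hole=np.array([.5303,.1405]);g=cv2.cvtColor(S["img"],cv2.COLOR_RGB2GRAY)
for a in (0,.3,.65):
    o=[]
    for th in np.linspace(-2.2,2.2,9):
        r=.022+.021*np.cos(th);y=.021*np.sin(th);X=[*(hole+r*np.sin(a)*ex+y*ey),.1-r*np.cos(a)];o.append(proj(S,X).round(0).astype(int).tolist())
    print(a,o)
print('    ',' '.join(f"{u:3d}" for u in range(194,224)))
for v in range(138,162): print(v,' '.join(f"{x:3d}" for x in g[v,194:224]))
E
```

```text
0 [[201, 145], [200, 149], [202, 153], [205, 155], [209, 155], [213, 153], [215, 149], [216, 144], [214, 141]]
0.3 [[202, 145], [201, 150], [203, 154], [207, 157], [211, 157], [215, 154], [217, 150], [217, 145], [215, 141]]
0.65 [[202, 145], [202, 150], [205, 154], [209, 157], [214, 156], [217, 154], [219, 150], [218, 145], [215, 141]]
     194 195 196 197 198 199 200 201 202 203 204 205 206 207 208 209 210 211 212 213 214 215 216 217 218 219 220 221 222 223
138  91  92  93  91  92  93  91  93  91  89  90  91  90  91  92  92  88  89  89  92  89  90  89  91  88  88  88  86  86  86
139  93  91  91  88  91  91  94  90  91  93  91  92  89  89  89  90  90  89  88  90  87  88  89  89  87  89  90  86  88  88
140  92  93  91  91  92  91  92  92  92  90  89  89  91  91  90  90  89  89  90  90  90  88  88  88  88  86  88  89  87  87
141  94  91  91  91  91  91  92  92  93  93  89  90  88  90  91  89  88  91  89  90  89  90  89  89  90  87  87  89  89  88
142  92  93  93  94  91  92  92  92  91  92  90  92  92  88  89  92  89  90  92  90  90  87  88  87  87  88  87  88  91  89
143  92  90  93  
[... 1638 characters left out ...]
  94  92  92  92  91  92  90  91  89  92  90  89  90  89  91  88  88  88  88  89
157  96  95  95  92  93  94  95  92  92  91  93  90  92  92  90  91  91  90  91  88  89  90  91  90  90  89  89  90  86  83
158  96  93  94  92  91  92  93  94  92  93  89  90  91  91  93  90  91  89  93  90  89  90  90  89  88  88  86  83  80  74
159  92  94  93  94  93  93  90  93  92  92  87  91  91  93  90  91  91  92  90  89  88  90  90  87  86  84  80  75  68  61
160  92  90  92  92  91  92  92  92  93  91  91  93  93  91  90  92  93  89  91  88  90  88  87  80  77  73  69  59  54  47
161  92  94  93  94  92  91  93  94  94  92  91  90  92  90  92  89  90  91  89  87  82  79  75  70  64  58  50  51  47  47
```

The arm itself blocks the side camera. I move it aside towards the start pose.

Call:
step_arm --pt "1 0 -0.04 0 0" --pt "1 0 -0.08 0 0" --pt "1 -0.01 -0.12 0 0" --pt "1 -0.03 -0.155 0 0" --pt "1 -0.03 -0.155 0 0" --pt "1 -0.03 -0.155 0 0"

```text
time: 32.02
tool_pos: [0.1611, -0.5036, 0.1979]
tool_rot: [3.141, -0.0, 1.675]
contact_force: [-0.2, -0.7, 0.2]
opening: 0.0005
grip_force: 0.0
```

```bash
python3 - <<'E'
from h import *
S=read_camera("side");d=np.load("c0.npz");g=cv2.cvtColor(S["img"],cv2.COLOR_RGB2GRAY);g0=cv2.cvtColor(d["imgs"],cv2.COLOR_RGB2GRAY)
D=g.astype(int)-g0
print(observe()["time"]);print('    ',' '.join(f"{u:4d}" for u in range(196,222)))
for v in range(126,162): print(v,' '.join(f"{x:4d}" if abs(x)>12 else "   ." for x in D[v,196:222]))
P=cloud(S);h=cv2.cvtColor(S["img"],cv2.COLOR_RGB2HSV);m=cv2.inRange(h,(22,130,100),(32,255,255));q=P[(m>0)&(abs(P[...,0]-.53)<.03)&(abs(P[...,1]-.14)<.03)];print(np.percentile(q,[2,50,98],axis=0).round(4).tolist())
m=[cv2.moments(cv2.inRange(cv2.cvtColor(i,cv2.COLOR_RGB2HSV),(0,180,60),(4,255,255)),True) for i in(d["imgs"],S["img"])];print([(a["m10"]/a["m00"],a["m01"]/a["m00"],a["m00"]) for a in m])
E
```

```text
32.075
      196  197  198  199  200  201  202  203  204  205  206  207  208  209  210  211  212  213  214  215  216  217  218  219  220  221
126    .    .    .    .    .    .    .    .    .    .    .    .    .    .    .    .    .    .    .    .    .    .    .    .    .    .
127    .    .    .    .    .    .    .    .    .    .    .    .    .    .    .    .    .    .    .    .    .    .    .    .    .    .
128    .    .    .    .    .    .    .    .    .    .   14   19   24   14    .    .    .    .    .    .    .    .    .    .    .    .
129    .    .    .    .    .    .    .   19   27   35   41   47   43   33    .    .    .    .    .    .    .    .    .    .    .    .
130    .    .    .    .    .    .   23   43   48   51   54   51   46   33   14    .    .    .    .    .    .    .    .    .    .    .
131    .    .    .    .    .    .   21   41   45   43   42   42   40   29   14    .    .    .    .    .    .    .    .    .    .    .
132    .    .    .    .    .    .    .   18   18   14   18   34   44   40   21    .    .    .    .    .    .    .    .    .    .    .
133    .    .    .  
[... 3342 characters left out ...]
.    .    .    .    .    .    .    .    .    .    .    .    .    .    .    .    .    .    .    .    .    .    .    .    .
159    .    .    .    .    .    .    .    .    .    .    .    .    .    .    .    .    .    .    .    .    .    .    .    .    .    .
160    .    .    .    .    .    .    .    .    .    .    .    .    .    .    .    .    .    .    .    .    .    .    .    .    .    .
161    .    .    .    .    .    .    .    .    .    .    .    .    .    .    .    .    .    .    .    .    .    .    .    .    .    .
[[0.5255, 0.1351, 0.103], [0.5291, 0.1372, 0.1176], [0.5322, 0.1403, 0.1229]]
[(205.4719298245614, 340.6842105263158, 1140.0), (205.36283961437334, 340.41191936897457, 1141.0)]
```

The wire shows at (200,149), (215,149) and (208,155), which are the pixels expected for angle 0. The loop is shut, the head is home, and the jar and screwdriver have not moved.

```bash
python3 -c "
from cell import *
print(hand_in())"
```

```text
the job is handed in; nothing more can be done
None
```

The reel is locked and the job is handed in at about 32 s: the pin's head is home on the flat and the loop has snapped shut over the shaft's end; the highest push I read on the stand was about 13 N, the jar and screwdriver did not move in the pictures, and I never went near the spare reel but took no check picture of it.

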